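Hold the bench magnifier over the big chip

TASK

Fold the grey dust cover of the circuit-board fixture up until it stands upright, and leave it so. Then pick up the magnifier by its grip post, carry it over the top of the standing cover (not round its ends), and hold its lens level about 15 mm above the larger black chip, centred, its long sides along the chip's long sides, post on the side away from the cover. Never touch the fixture, cover or chips with the magnifier, leave the other things on the bench alone, and finish still holding the magnifier there.

Things in the scene. Friction and masses are not known exactly. Their poses are not given: they have to be found in the camera images.
- fixture: Fixed aluminium block, 150 (x) x 116 (y) x 24 mm high, with a green board on top (26 mm above the bench), under the cover at first. Origin: centre of its underside, on the bench. The cover's hinge runs along its x axis at y = +55 mm, z = 38 mm, on two steel lugs; the +y side faces the magnifier.
- cover (a joint): Angle of the grey dust cover: 0 = shut, level over the board; grows as lifted; 1.571 = upright; stop at 2.1. Starts at 0 to 0.3. The hinge is stiff (0.22 N m friction, some 2 N at the tab), so the cover stays where left. Plate 140 mm along the hinge x 110 mm from hinge to free edge x 4 mm, its middle plane through the hinge axis, with 10 mm skirts below; 0.14 kg.
- cover_tab (a point): Point on the cover's tab, 138 mm from the hinge axis. The tab sticks out of the middle of the free edge (fixture's -y side when shut), 30 mm wide along the hinge, 8 mm thick, 110 to 152 mm from the hinge axis. Pinched across its width it turns between the fingers. Cover upright: tab tip 190 mm, plate edge 148 mm above the bench. Axes turn with the cover: x along the hinge, y to the hinge.
- cover_hinge (a point): Point on the hinge axis, in the middle of the hinge, 38 mm above the bench; does not move. Axes as the fixture's: x along the hinge; the shut cover lies towards -y.
- magnifier: Loose magnifier, 0.1 kg, flat on the bench: clear lens in a black frame 62 (x) x 50 (y) x 6 mm high; a steel arm 12 mm wide, 6 mm high runs to -y to an upright black grip post 14 (x) x 22 (y) x 50 mm high, its axis at y = -85 mm. Frame, arm and post share one underside. Origin: centre of the underside of the lens frame; z up.
- chip_large: The larger black chip on the board, 28 (x) x 20 (y) x 3 mm, under the cover at first. Origin: centre of its underside, 26 mm above the bench, so its top is 29 mm above the bench. Its axes are parallel to the fixture's. It sits on either half of the board, left or right along the hinge, in a row 60 mm from the hinge.
- chip_small: The smaller black chip on the board, 13 x 13 x 3 mm, on the other half of the board. Origin: centre of its underside. Not to be touched with the magnifier.
- phone: Bystander: black phone lying flat, 72 x 148 x 8 mm. Origin: centre of underside.
- multimeter: Bystander: orange hand multimeter lying flat, 85 x 170 x 42 mm. Origin: centre of underside.
- spool: Bystander: small wire spool with black flanges standing on end, 56 mm across, 42 mm high. Origin: centre of underside.
- screwdriver: Bystander: screwdriver lying on the bench near the robot, about 160 mm long. Origin: middle of underside.
Not all that is in view belongs to the job. Of the things shaped like the fixture, the aluminium one is meant.

How it is judged (in metres and radians):
On the way, in this order (a step that is already met when the one before it is completed fails the run):
1. the cover stands upright (within about 8 degrees) (value of joint cover between 1.42 and 1.72 rad), for 0.3 s.
2. the lens passes over the standing cover, between its ends and above its plate (all of step 1 and y of magnifier in the frame of fixture between 0.005 and 0.105 m and x of magnifier in the frame of fixture between -0.12 and 0.12 m and height (world z) of magnifier above 0.15 m), for 0.02 s.
At the end, for the whole second after the job is handed in: The cover stands upright within about 8 degrees; the magnifier, held still in the fingers and touching nothing else, has its lens level (7 degrees), centred on the larger chip within 9 mm, square to it within 8 degrees, and its underside 6 to 25 mm above the chip's top (all of step 1 and horizontal distance between magnifier and chip_large below 0.009 m and z of magnifier in the frame of chip_large between 0.009 and 0.028 m and angle between the x axis of magnifier and the x axis of chip_large, either way round below 0.15 rad and angle between magnifier's own z axis and vertical below 0.12 rad and y of magnifier in the frame of fixture below 0.02 m and contact force between the fingers and magnifier above 1 N and contact force between magnifier and fixture below 0.05 N and contact force between magnifier and chip_large below 0.05 N and contact force between magnifier and chip_small below 0.05 N and linear speed of magnifier below 0.02 m/s); the arm keeps its last pose, push and grip.
It fails at once if the magnifier touches the fixture, the cover or a chip (contact force between magnifier and fixture above 0.5 N or contact force between magnifier and chip_large above 0.5 N or contact force between magnifier and chip_small above 0.5 N).
It fails at once if a bystander is pushed more than 30 mm away (distance of any of phone, multimeter, spool, screwdriver from where it was at the start of the episode above 0.03 m).
It also fails if it takes over 64 s, if anything falls off the work surface, if the arm or the gripper's body presses on something with over 40 N, if the wrist force passes 120 N, or if a joint passes its speed limit or range.

ROBOT

A 7-joint arm with a two-finger parallel gripper is mounted at the origin on the work surface. World frame = base frame: x ahead of the robot, y to its left, z up, the work surface at z = 0. Lengths are in mm, angles in rad, forces in N, time in s.
With the tool pointing down it reaches from about 425 to 825 mm from the base axis. Payload 3.6 kg.
Tool frame: the origin (TCP) lies midway between the tips of the shut fingers; the grasp point (between the pads) lies 19 mm behind it (env.grasp_offset is the z of the grasp point in the tool frame, in mm); z points along the fingers, y is the line along which they close (so a half turn about z gives the same grasp; the last joint's range is limited). The gripper opens to 85 mm and grips with 20 to 120 N. Pads are 22 mm wide; open, the fingers measure 114 mm over their backs; the gripper's body (76 mm by 85 mm) begins 54 mm behind the grasp point. The pads swing forward as they close: fully open they stand 13 mm farther back than shut.
Start: joints at [-1.177, 0.615, -0.013, 1.423, 0.008, 1.103, -0.04], TCP at [265.484, 593.28, 231.297] pointing down, gripper open.
Joint ranges: [-3.12, 3.12], [-0.3, 2.06], [-1.34, 1.32], [0.26, 2.42], [-1.36, 4.5], [0.01, 1.98], [-2.84, 2.84]. Speed limits (rad/s): [2.79, 2.79, 3.14, 3.14, 3.14, 3.14, 3.14].

INTERFACE

Orientations are given as a unit quaternion [x, y, z, w].
In Python, from cell import env gives the robot as it stands.
- The arm moves only by the tool send_rows, never from a script. Its argument "steps" is a list of rows, each an object of numbers: "grip": the opening, from -1 (shut) to 1 (fully open); "dx", "dy", "dz": the shift along the tool's x, y, z in m; "ax", "ay", "az": the turn, a rotation vector about the tool's x, y, z in degrees. In form: [{"grip": .., "dx": .., "dy": .., "dz": .., "ax": .., "ay": .., "az": ..}, ...]. A call has 1 to 5 rows; each row is the pose to reach, as a shift and turn from the pose commanded when the call began, along the tool's axes at that moment; what a row does not reach only later rows make up. A row lasts 1/8 s, in which the tool goes at most 62.5 mm and 10.7 degrees, less where a joint would pass 70% of its speed; a pose out of reach is approached as far as the arm can. A call with a gripper value outside its range is refused whole. The fingers move at their own pace and stop on an object; "grip_force" is the grip in N (left out, the last holds). Time passes only in rows, so rows that repeat a pose let the fingers close. It gives the time, the measured TCP pose, the force, the opening and the grip force at its end, in the units of the state.
- env.read_state(): the state, without advancing time (a new reading comes with each control period).
- env.camera(name): name is "scene" or "side" or "wrist"; returns a dict with "pixels" (384x512x3 uint8, blue, green, red), "mtx" (3x3 intrinsics, pixels), "R" (3x3) and "t" (3): a world point X has camera coordinates R X + t. Camera axes: x right, y down, z forward; pixel columns grow to the right and rows downward; lengths in mm; the calibration is good to about 2 mm. A picture is of the moment at which its call begins. There is no depth.
- env.finish_job(): hands the job in; it is judged then, once.
The state is a dict: "t": time; "joints": joint angles; "joint_vel": joint speeds; "tau": joint torques, N m; "position": TCP position; "orientation": TCP orientation; "wrist_force": force on the tool from outside, world axes, zero at the start; "ft_torque": the same for the moment, N m; "opening": opening from 0.0 (shut) to 1.0 (fully open); "finger_force": force on a finger pad.
Only numpy, scipy, OpenCV 4.12 (cv2) and the standard library are available. Lean on these libraries where they do the work, as an engineer would, in place of code of your own. Each camera call takes 0.05 s, during which the arm holds its last target. There are 200 camera calls.

## Working session

There is one attempt and no reset: what is moved stays moved. The work goes in short steps, Python scripts to look and compute and a tool call to move; the robot and the scene stay as the last step left them, time stands still between calls to the robot, and variables do not carry over. Pictures are saved under pics/ and viewed, at most 10 in all, crops included, and the job is handed in when it is done.

Besides the shell and the picture viewer there is one more tool, called after "Request:" as name(argument=value, ...), one argument or row to a line, values as JSON. send_rows: Moves the arm, as the interface text tells. Its arguments: {"type":"object","properties":{"steps":{"type":"array"},"grip_force":{"type":"number"}},"required":["steps"]}

```bash
mkdir -p pics; ls; python3 - <<'E'
from cell import env
import cv2
print(env.read_state(), env.grasp_offset)
for n in ["scene","side"]:
    c=env.camera(n); cv2.imwrite(f"pics/{n}0.png",c["pixels"]); print(n,c["mtx"].tolist(),c["R"].tolist(),c["t"].tolist())
E
```

```text
pics
{'t': 0.0, 'joints': array([-1.17650682,  0.61591694, -0.01260939,  1.42494566,  0.00811692,
        1.10339685, -0.04042157]), 'joint_vel': array([-0.00052842, -0.00024305,  0.00109708,  0.00063565, -0.00118505,
        0.00071916,  0.0010724 ]), 'tau': array([-7.22615960e-05, -4.69216776e+01,  2.59049954e-01, -1.71037906e+01,
        9.89984750e-03,  9.64215636e-03,  1.05978842e-05]), 'position': array([265.19190531, 592.58164852, 230.12416111]), 'orientation': array([ 2.08822692e-01,  9.77952643e-01, -1.28504240e-03, -2.44715942e-04]), 'wrist_force': array([ 0.10231342,  0.54790978, -0.85896755]), 'ft_torque': array([ 0.00134647,  0.01047233, -0.02001175]), 'finger_force': 0.0, 'opening': 0.9998900191177692} -18.700000000000003
scene [[447.0434762101332, 0.0, 255.31187239280436], [0.0, 447.0434762101332, 193.30107229411564], [0.0, 0.0, 1.0]] [[0.8110456369476833, 0.5847706526736817, 0.015756222888845282], [0.4077047594014643, -0.5457392607211953, -0.732082979223583], [-0.4195018521407511, 0.6001765932449211, -0.6810332245723406]] [-302.7185735253425, -225.66787396653473, 1587.9788348011807]
side [[409.4975355315877, 0.0, 254.46021810354642], [0.0, 409.4975355315877, 188.6166052175709], [0.0, 0.0, 1.0]] [[0.9188393193579852, -0.39449162903033413, 0.010519497456984236], [-0.2248863914115892, -0.5453318316650294, -0.8074895072573621], [0.32428446795927146, 0.739587417414505, -0.58978812792605]] [-474.99451951600014, 85.48597103910413, 1500.3422993703014]
```

View pics/scene0.png

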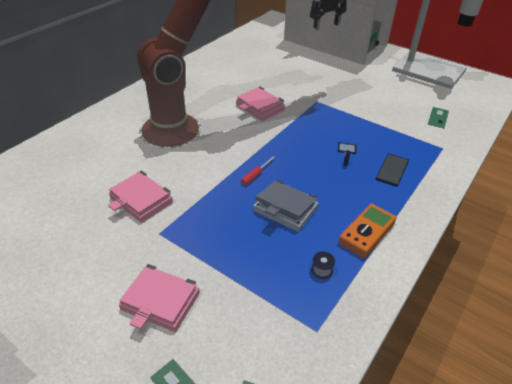

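View pics/side0.png

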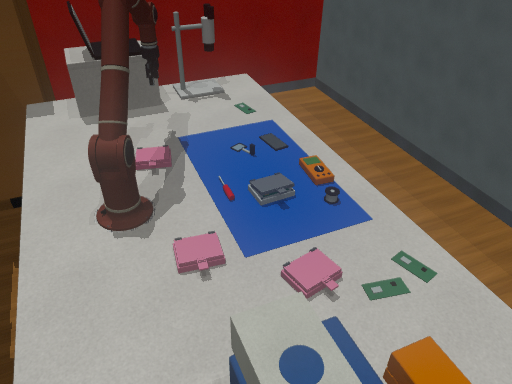

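The scene view shows the grey fixture at about (286,203), with its tab toward the lower left at (270,227). The magnifier is at (347,150), the spool at (323,264), the multimeter at (368,230) and the phone at (393,169). The side view has the fixture at (272,189) and the magnifier at (243,149). I'll enlarge both.

```bash
python3 - <<'E'
import cv2
a=cv2.imread("pics/scene0.png"); b=cv2.imread("pics/side0.png")
# scene crop x235-375,y130-240 ; side crop x220-300,y135-210
cv2.imwrite("pics/c1.png",cv2.resize(a[135:240,235:373],None,fx=5.7,fy=5.7,interpolation=cv2.INTER_CUBIC))
cv2.imwrite("pics/c2.png",cv2.resize(b[135:210,215:315],None,fx=8,fy=8,interpolation=cv2.INTER_CUBIC))
E
```

```text
(no output)
```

View pics/c1.png

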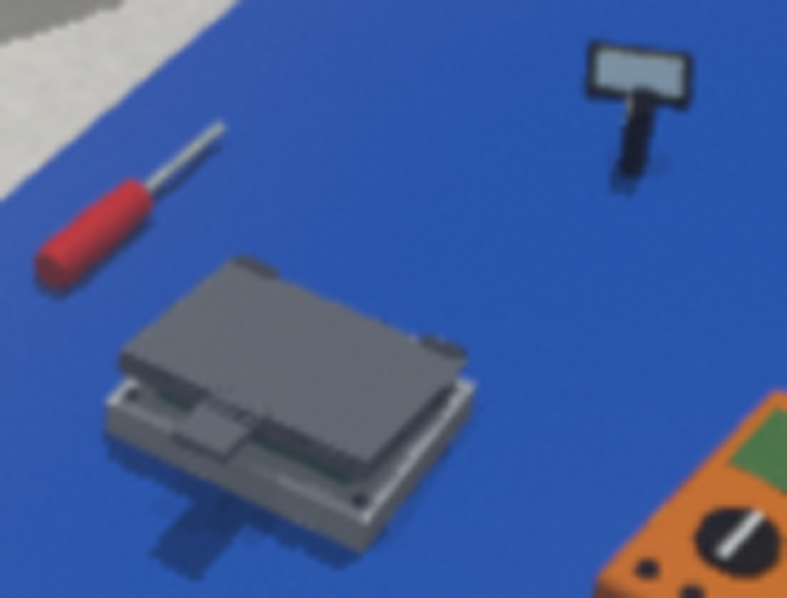

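View pics/c2.png

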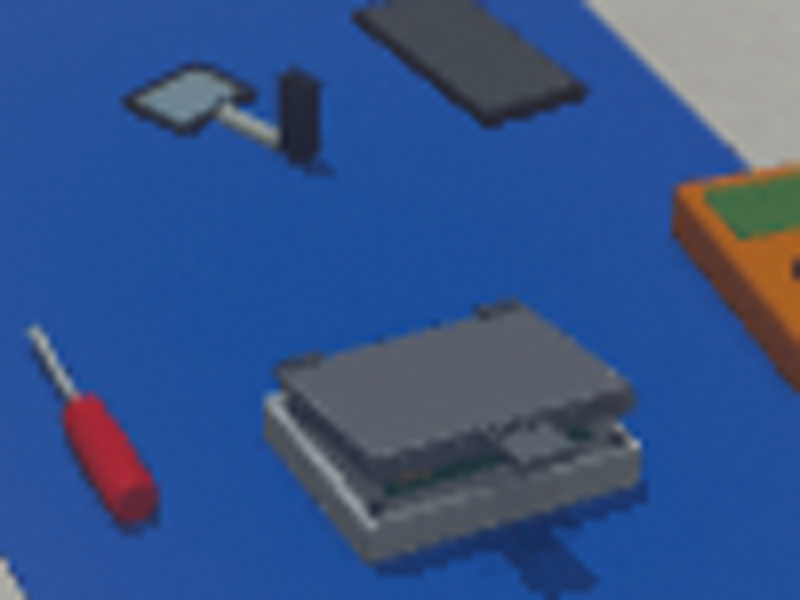

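In crop c1, the tab is on the cover's free edge at about (210,430) and the hinge lugs are at (255,265) and (443,347). The cover is slightly raised. The magnifier's post comes down to (630,178), below the frame. Crop c2 has the matching corners. Next I'll fit the poses.

```bash
cat > fit.py <<'E'
import numpy as np
from scipy.optimize import least_squares
CAM={"s":([447.0434762101332,255.31187239280436,193.30107229411564],[[0.8110456369476833,0.5847706526736817,0.015756222888845282],[0.4077047594014643,-0.5457392607211953,-0.732082979223583],[-0.4195018521407511,0.6001765932449211,-0.6810332245723406]],[-302.7185735253425,-225.66787396653473,1587.9788348011807]),
"d":([409.4975355315877,254.46021810354642,188.6166052175709],[[0.9188393193579852,-0.39449162903033413,0.010519497456984236],[-0.2248863914115892,-0.5453318316650294,-0.8074895072573621],[0.32428446795927146,0.739587417414505,-0.58978812792605]],[-474.99451951600014,85.48597103910413,1500.3422993703014])}
def proj(c,X):
    (f,cx,cy),R,t=CAM[c]; p=np.array(R)@X+t; return np.array([f*p[0]/p[2]+cx,f*p[1]/p[2]+cy])
def px(c,u,v):
    o,k=((235,135),5.7) if c=="s" else ((215,135),8)
    return np.array([o[0]+(u+.5)/k-.5,o[1]+(v+.5)/k-.5])
def pose(p,L):
    c,s=np.cos(p[2]),np.sin(p[2]); return np.array([p[0]+c*L[0]-s*L[1],p[1]+s*L[0]+c*L[1],L[2]])
def cov(x,r,n,a): return (x,55-r*np.cos(a)+n*np.sin(a),38+r*np.sin(a)+n*np.cos(a))
E
python3 - <<'E'
from fit import *
fx=[("s",105,403,(-75,-58,24)),("s",365,518,(75,-58,24)),("s",475,385,(75,58,24)),("s",105,437,(-75,-58,0)),("s",365,553,(75,-58,0)),
("d",268,400,(-75,58,24)),("d",372,525,(-75,-58,24)),("d",640,448,(75,-58,24)),("d",372,568,(-75,-58,0)),("d",640,485,(75,-58,0)),("d",268,430,(-75,58,0))]
cv=[("s",120,355,(-70,110,2)),("s",365,464,(70,110,2)),("d",375,455,(-70,110,2)),("d",633,385,(70,110,2)),("s",175,435,(-15,152,4)),("s",228,457,(15,152,4))]
def res(p): return np.concatenate([proj(c,pose(p,L))-px(c,u,v) for c,u,v,L in fx]+[proj(c,pose(p,cov(*L,p[3])))-px(c,u,v) for c,u,v,L in cv])
r=least_squares(res,[500,0,0,.2],loss="soft_l1"); print("fixture",r.x); print(res(r.x).reshape(-1,2).round(1).tolist())
mg=[("s",592,42,(-31,25,6)),("s",692,55,(31,25,6)),("s",690,107,(31,-25,6)),("s",586,97,(-31,-25,6)),("s",630,178,(0,-92,0)),
("d",125,100,(-31,25,6)),("d",193,65,(31,25,6)),("d",255,95,(31,-25,6)),("d",187,132,(-31,-25,6)),("d",300,72,(0,-85,50)),("d",300,160,(0,-90,0))]
def rm(p): return np.concatenate([proj(c,pose(p,L))-px(c,u,v) for c,u,v,L in mg])
m=least_squares(rm,[500,200,0],loss="soft_l1"); print("mag",m.x); print(rm(m.x).reshape(-1,2).round(1).tolist())
print("post",pose(m.x,(0,-85,0)),"tab",pose(r.x,cov(0,138,0,r.x[3])),"hinge",pose(r.x,(0,55,38)))
for cx in(-35,35):print("final post",pose(r.x,(cx,-90,44)))
E
```

```text
fixture [ 5.47023860e+02 -9.17288061e+01  5.97642515e-02 -6.12013244e+00]
[[-0.0, 0.2], [0.6, 1.1], [0.3, -0.2], [-0.1, 0.1], [-0.1, 0.9], [-1.0, -0.6], [-0.4, 0.0], [0.6, -0.7], [-0.5, -0.3], [0.2, -0.4], [-1.0, 0.6], [-0.1, -0.3], [0.8, 0.2], [-0.0, 0.4], [0.3, -0.3], [-0.6, -0.3], [-0.4, 0.2]]
mag [5.55345388e+02 2.77028788e+02 4.33009489e-01]
[[-0.6, 0.3], [0.0, 0.3], [-0.0, -0.1], [-0.4, -0.7], [-0.0, 0.1], [-0.4, -0.3], [0.4, -0.9], [0.5, -0.9], [-0.3, -0.5], [0.1, 0.5], [0.8, -0.4]]
post [591.01176501 199.87368686   0.        ] tab [ 551.87201332 -172.75350008   60.40172403] hinge [543.73878218 -36.82700041  38.        ]
final post [ 517.46192815 -183.65862828   44.        ]
final post [ 587.33695355 -179.47762064   44.        ]
```

```bash
cat > go.py <<'E'
import sys,numpy as np
from cell import env
from scipy.spatial.transform import Rotation as Ro
# usage: go.py yaw_deg x y z [x y z ...]  -> tool-frame shifts from measured pose; yaw = heading of tool y
def delta(yaw,pts):
    s=env.read_state(); R0=Ro.from_quat(s["orientation"]); a=np.radians(yaw)
    y=np.array([np.cos(a),np.sin(a),0]); z=np.array([0,0,-1.]); x=np.cross(y,z)
    rv=(R0.inv()*Ro.from_matrix(np.c_[x,y,z])).as_rotvec(degrees=True)
    print("t",round(s["t"],2),"pos",s["position"].round(1),"turn",rv.round(1),"F",s["wrist_force"].round(1),"op",round(s["opening"],3),"ff",round(s["finger_force"],1))
    for p in pts: print(p,"->",(R0.inv().apply(np.array(p)-s["position"])/1000).round(4))
if __name__=="__main__":
    v=list(map(float,sys.argv[2:])); delta(float(sys.argv[1]),[v[i:i+3] for i in range(0,len(v),3)])
E
python3 go.py 3.4 350 420 220 450 240 220 500 100 220
```

```text
t 0.1 pos [265.2 592.7 230.2] turn [-0.1  0.1 62.5] F [ 1.1 -0.5 -0.9] op 1.0 ff 0.0
[350.0, 420.0, 220.0] -> [-0.1479 -0.123   0.0105]
[450.0, 240.0, 220.0] -> [-0.3127 -0.2464  0.0108]
[500.0, 100.0, 220.0] -> [-0.4155 -0.3538  0.0111]
```

Request:
send_rows(
  steps=[
    {"grip":1,"dx":-0.045,"dy":-0.037,"dz":0.003,"ax":0,"ay":0,"az":10},
    {"grip":1,"dx":-0.09,"dy":-0.075,"dz":0.006,"ax":0,"ay":0,"az":20},
    {"grip":1,"dx":-0.138,"dy":-0.111,"dz":0.01,"ax":0,"ay":0,"az":30},
    {"grip":1,"dx":-0.184,"dy":-0.148,"dz":0.01,"ax":0,"ay":0,"az":40},
    {"grip":1,"dx":-0.23,"dy":-0.185,"dz":0.01,"ax":0,"ay":0,"az":50},
  ],
)

```text
t: 0.72
position: [400.3, 328.5, 221.0]
orientation: [0.605, 0.796, -0.0, -0.0]
wrist_force: [1.0, 0.1, 0.2]
opening: 0.999
finger_force: 0.0
```

```bash
python3 go.py 3.4 480 100 220 525 -50 180 552 -173 120
```

```text
t 0.72 pos [400.3 328.5 221. ] turn [-0.   0.  12.2] F [1.  0.1 0.2] op 0.999 ff 0.0
[480.0, 100.0, 220.0] -> [-0.2415  0.0154  0.0011]
[525.0, -50.0, 180.0] -> [-0.3981  0.0185  0.0411]
[552.0, -173.0, 120.0] -> [-0.5238  0.0115  0.1012]
```

Request:
send_rows(
  steps=[
    {"grip":1,"dx":-0.055,"dy":0.003,"dz":0,"ax":0,"ay":0,"az":6},
    {"grip":1,"dx":-0.11,"dy":0.007,"dz":0,"ax":0,"ay":0,"az":12},
    {"grip":1,"dx":-0.165,"dy":0.01,"dz":0,"ax":0,"ay":0,"az":12.2},
    {"grip":1,"dx":-0.22,"dy":0.014,"dz":0,"ax":0,"ay":0,"az":12.2},
    {"grip":1,"dx":-0.275,"dy":0.017,"dz":0,"ax":0,"ay":0,"az":12.2},
  ],
)

```text
t: 1.35
position: [491.8, 69.1, 221.1]
orientation: [0.684, 0.73, -0.0, -0.0]
wrist_force: [1.1, 0.0, 0.2]
opening: 0.999
finger_force: 0.0
```

```bash
python3 go.py 3.4 530 -60 200 552 -173 140
```

```text
t 1.35 pos [491.8  69.1 221.1] turn [-0.  -0.   0.3] F [1.1 0.  0.2] op 0.999 ff 0.0
[530.0, -60.0, 200.0] -> [-0.1313  0.0298  0.0211]
[552.0, -173.0, 140.0] -> [-0.2455  0.0444  0.0811]
```

Request:
send_rows(
  steps=[
    {"grip":1,"dx":-0.05,"dy":0.012,"dz":0,"ax":0,"ay":0,"az":0.3},
    {"grip":1,"dx":-0.1,"dy":0.023,"dz":0,"ax":0,"ay":0,"az":0.3},
    {"grip":1,"dx":-0.15,"dy":0.032,"dz":0.005,"ax":0,"ay":0,"az":0.3},
    {"grip":1,"dx":-0.2,"dy":0.04,"dz":0.04,"ax":0,"ay":0,"az":0.3},
    {"grip":1,"dx":-0.242,"dy":0.044,"dz":0.08,"ax":0,"ay":0,"az":0.3},
  ],
)

```text
t: 1.98
position: [551.8, -170.2, 140.7]
orientation: [0.686, 0.728, 0.0, 0.001]
wrist_force: [-0.7, 0.6, -0.7]
opening: 1.002
finger_force: 0.0
```

```bash
python3 - <<'E'
from cell import env
from go import delta
import cv2,time
c=env.camera("wrist"); cv2.imwrite("pics/w1.png",c["pixels"])
import numpy as np
f=lambda X:(c["mtx"]@(c["R"]@np.array(X)+c["t"]));
for X in([551.9,-172.8,60.4],[543.7,-36.8,38]): p=f(X); print(p[:2]/p[2])
delta(3.4,[(552,-173,60),(552,-173,42)])
E
```

```text
[254.15877685 195.06441898]
[253.52177382   7.30095334]
t 2.02 pos [ 547.6 -177.1  135.1] turn [-0.5  0.3 -0.5] F [-0.3 -4.7 -2.8] op 0.999 ff 0.0
(552, -173, 60) -> [0.0043 0.0052 0.075 ]
(552, -173, 42) -> [0.0043 0.0054 0.093 ]
```

View pics/w1.png

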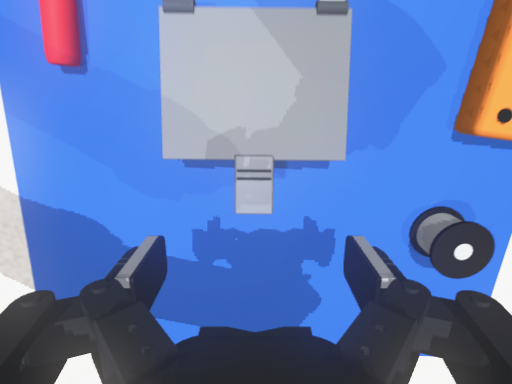

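The wrist view shows the tab at columns 235–273 and rows 155–213. The predicted tab point (254,195) falls on it, so I can descend.

Request:
send_rows(
  steps=[
    {"grip":1,"dx":0,"dy":0,"dz":0,"ax":0,"ay":0,"az":0},
    {"grip":1,"dx":0,"dy":0,"dz":0,"ax":0,"ay":0,"az":0},
  ],
)

```text
t: 2.28
position: [551.6, -166.4, 141.8]
orientation: [0.685, 0.728, 0.001, -0.0]
wrist_force: [0.1, 1.2, -0.7]
opening: 0.999
finger_force: 0.0
```

```bash
python3 go.py 3.4 552 -173 42
```

```text
t 2.27 pos [ 551.6 -166.4  141.8] turn [ 0.1 -0.1  0.1] F [ 0.1  1.2 -0.7] op 0.999 ff 0.0
[552.0, -173.0, 42.0] -> [-0.0067 -0.0001  0.0998]
```

Request:
send_rows(
  steps=[
    {"grip":1,"dx":-0.005,"dy":0,"dz":0.025,"ax":0,"ay":0,"az":0},
    {"grip":1,"dx":-0.006,"dy":0,"dz":0.05,"ax":0,"ay":0,"az":0},
    {"grip":1,"dx":-0.006,"dy":0,"dz":0.075,"ax":0,"ay":0,"az":0},
    {"grip":1,"dx":-0.006,"dy":0,"dz":0.098,"ax":0,"ay":0,"az":0},
    {"grip":1,"dx":-0.006,"dy":0,"dz":0.098,"ax":0,"ay":0,"az":0},
  ],
)

```text
t: 2.9
position: [551.2, -171.7, 43.0]
orientation: [0.685, 0.729, 0.0, -0.001]
wrist_force: [0.1, -0.6, 0.2]
opening: 1.001
finger_force: 0.0
```

Request:
send_rows(
  grip_force=25,
  steps=[
    {"grip":-1,"dx":0,"dy":0,"dz":0,"ax":0,"ay":0,"az":0},
    {"grip":-1,"dx":0,"dy":0,"dz":0,"ax":0,"ay":0,"az":0},
    {"grip":-1,"dx":0,"dy":0,"dz":0,"ax":0,"ay":0,"az":0},
    {"grip":-1,"dx":0,"dy":0,"dz":0,"ax":0,"ay":0,"az":0},
    {"grip":-1,"dx":0,"dy":0,"dz":0,"ax":0,"ay":0,"az":0},
  ],
)

```text
t: 3.52
position: [551.2, -174.3, 43.6]
orientation: [0.686, 0.727, -0.0, 0.0]
wrist_force: [-1.4, 0.1, 1.8]
opening: 0.343
finger_force: 29.5
```

```bash
python3 - <<'E'
from go import delta
from fit import *
p=[547.02,-91.73,.0598]
a0=.1631
P=[pose(p,cov(0,138,0,a)) for a in (a0,.3,.45,.6,.75,.9,1.05,1.2,1.35,1.47,1.58)]
for q in P:print(q.round(1),"rel tool-down: back/forth",np.round((q-P[0])/1000,4))
delta(3.4,[tuple((q-[0,0,18.7]).round(1)) for q in P])
E
```

```text
[ 551.9 -172.8   60.4] rel tool-down: back/forth [0. 0. 0.]
[ 551.6 -168.4   78.8] rel tool-down: back/forth [-0.0003  0.0043  0.0184]
[ 551.2 -160.9   98. ] rel tool-down: back/forth [-0.0007  0.0119  0.0376]
[ 550.5 -150.5  115.9] rel tool-down: back/forth [-0.0013  0.0222  0.0555]
[ 549.8 -137.6  132.1] rel tool-down: back/forth [-0.0021  0.0351  0.0717]
[ 548.9 -122.5  146.1] rel tool-down: back/forth [-0.003   0.0503  0.0857]
[ 547.8 -105.4  157.7] rel tool-down: back/forth [-0.004   0.0674  0.0973]
[546.7 -86.7 166.6] rel tool-down: back/forth [-0.0051  0.086   0.1062]
[545.5 -67.  172.6] rel tool-down: back/forth [-0.0063  0.1058  0.1122]
[544.6 -50.7 175.3] rel tool-down: back/forth [-0.0073  0.1221  0.1149]
[543.7 -35.6 176. ] rel tool-down: back/forth [-0.0082  0.1372  0.1156]
t 3.52 pos [ 551.2 -174.3   43.6] turn [ 0.  0. -0.] F [-1.4  0.1  1.8] op 0.343 ff 29.5
(np.float64(551.9), np.float64(-172.8), np.float64(41.7)) -> [0.0014 0.0007 0.0019]
(np.float64(551.6), np.float64(-168.4), np.float64(60.1)) -> [ 0.0059  0.0007 -0.0165]
(np.float64(551.2), np.float64(-160.9), np.float64(79.3)) -> [ 0.0134  0.0007 -0.0357]
(np.float64(550.5), np.float64(-150.5), np.float64(97.2)) -> [ 0.0238  0.0007 -0.0536]
(np.float64(549.8), np.float64(-137.6), np.float64(113.4)) -> [ 0.0367  0.0007 -0.0698]
(np.float64(548.9), np.float64(-122.5), np.float64(127.4)) -> [ 0.0518  0.0007 -0.0838]
(np.float64(547.8), np.float64(-105.4), np.float64(139.0)) -> [ 0.069   0.0006 -0.0954]
(np.float64(546.7), np.float64(-86.7), np.float64(147.9)) -> [ 0.0877  0.0006 -0.1043]
(np.float64(545.5), np.float64(-67.0), np.float64(153.9)) -> [ 0.1074  0.0006 -0.1103]
(np.float64(544.6), np.float64(-50.7), np.float64(156.6)) -> [ 0.1237  0.0006 -0.113 ]
(np.float64(543.7), np.float64(-35.6), np.float64(157.3)) -> [ 0.1389  0.0006 -0.1137]
```

Request:
send_rows(
  steps=[
    {"grip":-1,"dx":0.003,"dy":0.0,"dz":-0.01,"ax":0,"ay":0,"az":0},
    {"grip":-1,"dx":0.0065,"dy":0,"dz":-0.018,"ax":0,"ay":0,"az":0},
    {"grip":-1,"dx":0.0135,"dy":0,"dz":-0.036,"ax":0,"ay":0,"az":0},
    {"grip":-1,"dx":0.024,"dy":0,"dz":-0.054,"ax":0,"ay":0,"az":0},
    {"grip":-1,"dx":0.037,"dy":0,"dz":-0.07,"ax":0,"ay":0,"az":0},
  ],
)

```text
t: 4.15
position: [549.3, -136.4, 114.9]
orientation: [0.686, 0.728, 0.0, 0.0]
wrist_force: [1.2, -2.2, -4.6]
opening: 0.342
finger_force: 29.8
```

```bash
python3 go.py 3.4 548.9 -122.5 127.4  547.8 -105.4 139 546.7 -86.7 147.9 545.5 -67 153.9 544.6 -50.7 156.6 543.7 -35.6 157.3
```

```text
t 4.15 pos [ 549.3 -136.4  114.9] turn [ 0.1  0.  -0. ] F [ 1.2 -2.2 -4.6] op 0.342 ff 29.8
[548.9, -122.5, 127.4] -> [ 0.0139  0.0004 -0.0125]
[547.8, -105.4, 139.0] -> [ 0.031   0.0004 -0.0241]
[546.7, -86.7, 147.9] -> [ 0.0498  0.0004 -0.033 ]
[545.5, -67.0, 153.9] -> [ 0.0695  0.0004 -0.039 ]
[544.6, -50.7, 156.6] -> [ 0.0858  0.0004 -0.0417]
[543.7, -35.6, 157.3] -> [ 0.1009  0.0004 -0.0424]
```

Request:
send_rows(
  steps=[
    {"grip":-1,"dx":0.014,"dy":0.0,"dz":-0.0125,"ax":0,"ay":0,"az":0},
    {"grip":-1,"dx":0.031,"dy":0,"dz":-0.024,"ax":0,"ay":0,"az":0},
    {"grip":-1,"dx":0.05,"dy":0,"dz":-0.033,"ax":0,"ay":0,"az":0},
    {"grip":-1,"dx":0.07,"dy":0,"dz":-0.039,"ax":0,"ay":0,"az":0},
    {"grip":-1,"dx":0.086,"dy":0,"dz":-0.042,"ax":0,"ay":0,"az":0},
  ],
)

```text
t: 4.78
position: [544.9, -50.0, 156.4]
orientation: [0.685, 0.728, 0.001, 0.001]
wrist_force: [3.7, -4.4, -2.8]
opening: 0.344
finger_force: 31.1
```

```bash
python3 go.py 3.4 544.6 -50.7 157  543.7 -35.6 157.3
```

```text
t 4.78 pos [544.9 -50.  156.4] turn [0.1 0.  0.1] F [ 3.7 -4.4 -2.8] op 0.344 ff 31.1
[544.6, -50.7, 157.0] -> [-0.0007 -0.0004 -0.0006]
[543.7, -35.6, 157.3] -> [ 0.0145 -0.0004 -0.0009]
```

Request:
send_rows(
  steps=[
    {"grip":-1,"dx":0.008,"dy":0.0,"dz":-0.0005,"ax":0,"ay":0,"az":0},
    {"grip":-1,"dx":0.014,"dy":0,"dz":-0.001,"ax":0,"ay":0,"az":0},
    {"grip":-1,"dx":0.014,"dy":0,"dz":-0.001,"ax":0,"ay":0,"az":0},
    {"grip":-1,"dx":0.014,"dy":0,"dz":-0.001,"ax":0,"ay":0,"az":0},
  ],
)

```text
t: 5.28
position: [544.3, -36.6, 157.0]
orientation: [0.686, 0.728, 0.001, 0.0]
wrist_force: [2.4, -1.5, 6.1]
opening: 0.345
finger_force: 32.1
```

```bash
python3 go.py 3.4 543.7 -36.8 157.3
```

```text
t 5.28 pos [544.3 -36.6 157. ] turn [ 0.1 -0.1  0. ] F [ 2.4 -1.5  6.1] op 0.345 ff 32.1
[543.7, -36.8, 157.3] -> [-0.0002 -0.0006 -0.0003]
```

Request:
send_rows(
  steps=[
    {"grip":1,"dx":0,"dy":0.0,"dz":0,"ax":0,"ay":0,"az":0},
    {"grip":1,"dx":0,"dy":0,"dz":0,"ax":0,"ay":0,"az":0},
    {"grip":1,"dx":0,"dy":0,"dz":0,"ax":0,"ay":0,"az":0},
    {"grip":1,"dx":0,"dy":0,"dz":-0.03,"ax":0,"ay":0,"az":0},
    {"grip":1,"dx":0,"dy":0,"dz":-0.08,"ax":0,"ay":0,"az":0},
  ],
)

```text
t: 5.9
position: [541.4, -36.5, 235.2]
orientation: [0.686, 0.728, -0.002, -0.003]
wrist_force: [0.9, -0.1, 1.0]
opening: 1.001
finger_force: 0.0
```

```bash
python3 go.py 24.8 560 60 240 591 200 240 591 200 120
```

```text
t 5.9 pos [541.4 -36.5 235.2] turn [ -0.4  -0.1 -21.4] F [ 0.9 -0.1  1. ] op 1.001 ff 0.0
[560.0, 60.0, 240.0] -> [ 0.0952  0.0242 -0.0049]
[591.0, 200.0, 240.0] -> [ 0.2332  0.0635 -0.005 ]
[591.0, 200.0, 120.0] -> [0.233  0.0643 0.115 ]
```

Request:
send_rows(
  steps=[
    {"grip":1,"dx":0.04,"dy":0.01,"dz":-0.005,"ax":0,"ay":0,"az":-5},
    {"grip":1,"dx":0.09,"dy":0.024,"dz":-0.005,"ax":0,"ay":0,"az":-10},
    {"grip":1,"dx":0.14,"dy":0.038,"dz":-0.005,"ax":0,"ay":0,"az":-16},
    {"grip":1,"dx":0.19,"dy":0.052,"dz":0.02,"ax":0,"ay":0,"az":-21.4},
    {"grip":1,"dx":0.233,"dy":0.064,"dz":0.06,"ax":0,"ay":0,"az":-21.4},
  ],
)

```text
t: 6.52
position: [594.1, 201.9, 176.7]
orientation: [0.538, 0.843, 0.002, 0.0]
wrist_force: [0.0, 0.2, -1.0]
opening: 1.0
finger_force: 0.0
```

Request:
send_rows(
  steps=[
    {"grip":1,"dx":0,"dy":0.0,"dz":0,"ax":0,"ay":0,"az":0},
    {"grip":1,"dx":0,"dy":0,"dz":0,"ax":0,"ay":0,"az":0},
  ],
)

```text
t: 6.78
position: [593.2, 198.2, 175.9]
orientation: [0.539, 0.842, -0.001, -0.0]
wrist_force: [0.4, -0.6, 0.7]
opening: 0.997
finger_force: 0.0
```

```bash
python3 - <<'E'
from cell import env
from go import delta
import cv2,numpy as np
from fit import pose
a=env.camera("scene")["pixels"]; b=env.camera("side")["pixels"]; c=env.camera("wrist")
A=cv2.resize(a[135:240,235:365],(520,420),interpolation=cv2.INTER_CUBIC)  # x4
B=cv2.resize(b[125:210,235:305],(280,340),interpolation=cv2.INTER_CUBIC)  # x4
im=np.zeros((420,800,3),np.uint8); im[:,:520]=A; im[:340,520:]=B
cv2.imwrite("pics/up.png",im); cv2.imwrite("pics/w2.png",c["pixels"])
m=[555.3,277,.433]
for L in [(0,-85,50),(0,-85,0),(31,-25,6),(-31,-25,6),(-31,25,6),(31,25,6)]:
    p=c["mtx"]@(c["R"]@pose(m,L)+c["t"]); print(L,(p[:2]/p[2]).round(1))
delta(24.8,[(591,200,12)])
E
```

```text
(0, -85, 50) [252.5 172.1]
(0, -85, 0) [252.8 160.8]
(31, -25, 6) [283.1 103.6]
(-31, -25, 6) [221.7 103.9]
(-31, 25, 6) [219.9  50.2]
(31, 25, 6) [284.3  49.9]
t 6.92 pos [594.2 197.1 177.6] turn [ 0.1  0.1 -0.2] F [ 0.  -0.   0.5] op 1.004 ff 0.0
(591, 200, 12) -> [ 0.0042 -0.002   0.1656]
```

View pics/up.png

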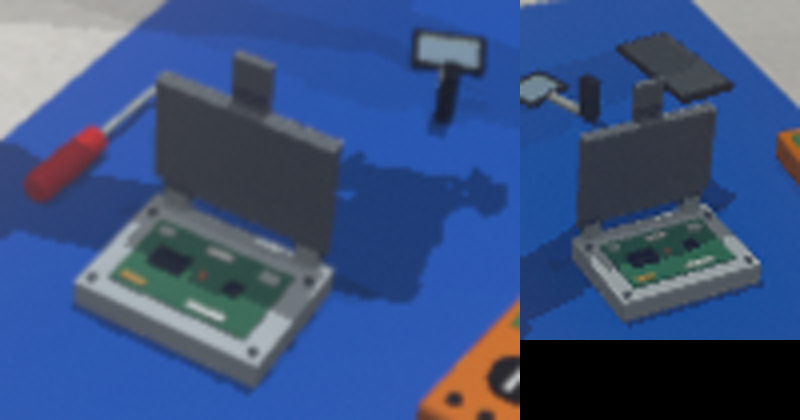

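View pics/w2.png

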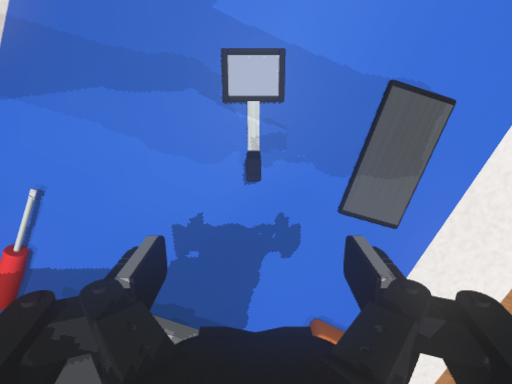

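The cover stands upright. The larger chip is on the left half, at about (169,260) in the composite's scene part and (643,258) in its side part. The wrist view shows the frame at columns 221–285 and rows 48–103, and the post at (253,166), all as predicted.

Request:
send_rows(
  steps=[
    {"grip":1,"dx":0.003,"dy":-0.001,"dz":0.045,"ax":0,"ay":0,"az":0},
    {"grip":1,"dx":0.003,"dy":-0.001,"dz":0.09,"ax":0,"ay":0,"az":0},
    {"grip":1,"dx":0.003,"dy":-0.001,"dz":0.125,"ax":0,"ay":0,"az":0},
    {"grip":1,"dx":0.003,"dy":-0.001,"dz":0.15,"ax":0,"ay":0,"az":0},
    {"grip":1,"dx":0.003,"dy":-0.001,"dz":0.15,"ax":0,"ay":0,"az":0},
  ],
)

```text
t: 7.55
position: [590.4, 199.8, 25.4]
orientation: [0.54, 0.842, -0.001, -0.001]
wrist_force: [0.0, -0.2, 0.4]
opening: 0.998
finger_force: 0.0
```

```bash
python3 go.py 24.8 591 200 13; python3 - <<'E'
from fit import *
p=[547.02,-91.73,.0598]
obs={"s":(235+(169.5)/4-.5,135+260.5/4-.5),"d":(235+(123.5)/4-.5,125+258.5/4-.5)}
f=lambda q:np.concatenate([proj(c,pose(p,(q[0],q[1],29)))-obs[c] for c in obs])
r=least_squares(f,[-35,-5]);print(r.x,r.fun)
E
```

```text
t 7.55 pos [590.4 199.8  25.4] turn [-0.2  0.  -0.1] F [ 0.  -0.2  0.4] op 0.998 ff 0.0
[591.0, 200.0, 13.0] -> [-0.0001  0.0007  0.0124]
[-27.56247001  -5.60797009] [-0.27127297  0.27682964 -0.01812136 -0.7320727 ]
```

Request:
send_rows(
  grip_force=90,
  steps=[
    {"grip":1,"dx":0,"dy":0.0005,"dz":0.012,"ax":0,"ay":0,"az":0},
    {"grip":-1,"dx":0,"dy":0.0005,"dz":0.012,"ax":0,"ay":0,"az":0},
    {"grip":-1,"dx":0,"dy":0.0005,"dz":0.012,"ax":0,"ay":0,"az":0},
    {"grip":-1,"dx":0,"dy":0.0005,"dz":0.012,"ax":0,"ay":0,"az":0},
    {"grip":-1,"dx":0,"dy":0.0005,"dz":0.012,"ax":0,"ay":0,"az":0},
  ],
)

```text
t: 8.18
position: [591.8, 201.7, 14.8]
orientation: [0.539, 0.842, 0.0, 0.0]
wrist_force: [-3.0, -1.2, 13.8]
opening: 0.153
finger_force: 82.9
```

Request:
send_rows(
  steps=[
    {"grip":-1,"dx":0,"dy":0.0,"dz":0,"ax":0,"ay":0,"az":0},
    {"grip":-1,"dx":0,"dy":0,"dz":0,"ax":0,"ay":0,"az":0},
    {"grip":-1,"dx":0,"dy":0,"dz":0,"ax":0,"ay":0,"az":0},
  ],
)

```text
t: 8.55
position: [592.0, 201.7, 14.9]
orientation: [0.539, 0.842, 0.0, 0.0]
wrist_force: [-0.7, -1.1, 5.7]
opening: 0.149
finger_force: 88.2
```

```bash
python3 - <<'E'
from go import delta
from fit import *
p=[547.02,-91.73,.0598]
# post-axis waypoints in fixture frame (post is 85 behind lens), TCP z
delta(3.4,[tuple(pose(p,L).round(1)) for L in [(-27.6,y,235) for y in (200,100,0,-60,-90)]])
E
```

```text
t 8.55 pos [592.  201.7  14.9] turn [ 0.  -0.  21.4] F [-0.7 -1.1  5.7] op 0.149 ff 88.2
(np.float64(507.5), np.float64(106.3), np.float64(235.0)) -> [-0.0512 -0.1165 -0.2202]
(np.float64(513.5), np.float64(6.4), np.float64(235.0)) -> [-0.1444 -0.153  -0.2203]
(np.float64(519.5), np.float64(-93.4), np.float64(235.0)) -> [-0.2375 -0.1894 -0.2203]
(np.float64(523.1), np.float64(-153.3), np.float64(235.0)) -> [-0.2934 -0.2112 -0.2203]
(np.float64(524.8), np.float64(-183.2), np.float64(235.0)) -> [-0.3213 -0.2222 -0.2203]
```

Request:
send_rows(
  steps=[
    {"grip":-1,"dx":0,"dy":0.0,"dz":-0.02,"ax":0,"ay":0,"az":0},
    {"grip":-1,"dx":0,"dy":0,"dz":-0.06,"ax":0,"ay":0,"az":0},
    {"grip":-1,"dx":0,"dy":0,"dz":-0.11,"ax":0,"ay":0,"az":0},
    {"grip":-1,"dx":0,"dy":0,"dz":-0.16,"ax":0,"ay":0,"az":0},
    {"grip":-1,"dx":0,"dy":0,"dz":-0.2,"ax":0,"ay":0,"az":0},
  ],
)

```text
t: 9.18
position: [591.8, 201.6, 217.3]
orientation: [0.539, 0.842, 0.001, 0.001]
wrist_force: [0.4, -0.9, -0.9]
opening: 0.154
finger_force: 87.7
```

Request:
send_rows(
  steps=[
    {"grip":-1,"dx":-0.01,"dy":-0.03,"dz":-0.02,"ax":0,"ay":0,"az":6},
    {"grip":-1,"dx":-0.03,"dy":-0.06,"dz":-0.03,"ax":0,"ay":0,"az":12},
    {"grip":-1,"dx":-0.045,"dy":-0.09,"dz":-0.03,"ax":0,"ay":0,"az":18},
    {"grip":-1,"dx":-0.051,"dy":-0.116,"dz":-0.03,"ax":0,"ay":0,"az":21.4},
    {"grip":-1,"dx":-0.051,"dy":-0.116,"dz":-0.03,"ax":0,"ay":0,"az":21.4},
  ],
)

```text
t: 9.8
position: [506.1, 105.0, 245.1]
orientation: [0.687, 0.727, -0.0, -0.0]
wrist_force: [0.5, 0.4, -0.6]
opening: 0.15
finger_force: 87.8
```

```bash
python3 - <<'E'
from cell import env
from go import delta
from fit import *
import cv2
c=env.camera("wrist"); b=env.camera("side")["pixels"]
cv2.imwrite("pics/w3.png",np.hstack([c["pixels"][:,100:440],cv2.resize(b[90:218,200:310],(330,384),interpolation=cv2.INTER_CUBIC)]))
p=[547.02,-91.73,.0598]
delta(3.4,[tuple(pose(p,L).round(1)) for L in [(-27.6,y,245) for y in (200,100,0,-60,-90)]])
E
```

```text
t 9.9 pos [508.  107.3 244.9] turn [ 0.1 -0.1  0. ] F [ 0.   0.5 -0.8] op 0.152 ff 87.8
(np.float64(507.5), np.float64(106.3), np.float64(245.0)) -> [-0.001  -0.0006 -0.0001]
(np.float64(513.5), np.float64(6.4), np.float64(245.0)) -> [-0.1011 -0.0006 -0.0002]
(np.float64(519.5), np.float64(-93.4), np.float64(245.0)) -> [-0.2011 -0.0006 -0.0003]
(np.float64(523.1), np.float64(-153.3), np.float64(245.0)) -> [-0.2611 -0.0006 -0.0003]
(np.float64(524.8), np.float64(-183.2), np.float64(245.0)) -> [-0.291  -0.0007 -0.0004]
```

View pics/w3.png

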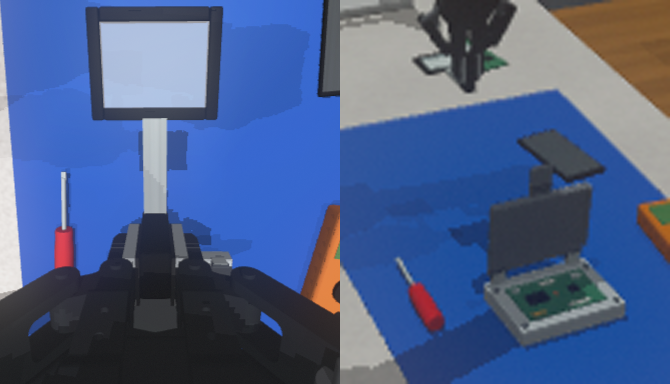

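The left half (wrist) shows the lens frame held straight: corners (87,7), (223,6), (216,119) and (93,120) with the crop offset at 100. The right half (side) shows the cover still upright. Next I'll solve how the magnifier sits in the hand, including any droop.

```bash
python3 - <<'E'
from cell import env
import numpy as np
from scipy.optimize import least_squares
from scipy.spatial.transform import Rotation as Ro
c=env.camera("wrist"); s=env.read_state(); RT=Ro.from_quat(s["orientation"]).as_matrix(); T=s["position"]
a=np.radians(3.4)
O=[((187,7),(-31,25,6)),((323,6),(31,25,6)),((316,119),(31,-25,6)),((193,120),(-31,-25,6)),((243,118.5),(-6,-25,6)),((267,118.5),(6,-25,6))]
# magnifier pose in world: R = Rz(yaw)*Rx(pitch), rotation about grasp point, post axis at TCP + offset
def world(q,L):
    ox,oy,yaw,pit=q
    g=np.array([0,-85,33.6])
    R=Ro.from_euler("ZX",[a+yaw,pit]).as_matrix()
    G=T+np.array([0,0,18.7])+Ro.from_euler("Z",a).apply([ox,oy,0])
    return G+R@(np.array(L)-g)
def f(q):
    r=[]
    for o,L in O:
        p=c["mtx"]@(c["R"]@world(q,L)+c["t"]); r.append(p[:2]/p[2]-o)
    return np.concatenate(r)
r=least_squares(f,[0,0,0,0],loss="soft_l1"); print("ox,oy",r.x[:2].round(2),"yaw,pitch deg",np.degrees(r.x[2:]).round(2)); print(f(r.x).round(1)); print("lens centre",world(r.x,(0,0,0)).round(1),"lens rel tcp",(world(r.x,(0,0,0))-T).round(1))
E
```

```text
ox,oy [0.29 1.23] yaw,pitch deg [ 0.14 -0.76]
[-0.4 -0.1 -0.2  0.5  1.  -0.3  0.  -1.  -0.   0.4 -0.   0.3]
lens centre [503.3 193.3 228.7] lens rel tcp [ -5.   85.6 -16. ]
```

Request:
send_rows(
  steps=[
    {"grip":-1,"dx":-0.04,"dy":0,"dz":0,"ax":0,"ay":0,"az":0},
    {"grip":-1,"dx":-0.08,"dy":0,"dz":0,"ax":0,"ay":0,"az":0},
    {"grip":-1,"dx":-0.12,"dy":0,"dz":0,"ax":0,"ay":0,"az":0},
    {"grip":-1,"dx":-0.16,"dy":0,"dz":0,"ax":0,"ay":0,"az":0},
    {"grip":-1,"dx":-0.2,"dy":0,"dz":0,"ax":0,"ay":0,"az":0},
  ],
)

```text
t: 10.58
position: [520.7, -93.5, 244.2]
orientation: [0.685, 0.728, 0.0, 0.0]
wrist_force: [1.1, 0.4, -1.4]
opening: 0.15
finger_force: 87.8
```

Request:
send_rows(
  steps=[
    {"grip":-1,"dx":-0.03,"dy":0,"dz":0,"ax":0,"ay":0,"az":0},
    {"grip":-1,"dx":-0.06,"dy":0,"dz":0,"ax":0,"ay":0,"az":0},
    {"grip":-1,"dx":-0.085,"dy":0,"dz":0,"ax":0,"ay":0,"az":0},
    {"grip":-1,"dx":-0.092,"dy":0,"dz":0,"ax":0,"ay":0,"az":0},
    {"grip":-1,"dx":-0.092,"dy":0,"dz":0,"ax":0,"ay":0,"az":0},
  ],
)

```text
t: 11.2
position: [525.5, -184.1, 244.0]
orientation: [0.686, 0.728, 0.0, -0.0]
wrist_force: [-0.5, 0.2, -1.3]
opening: 0.153
finger_force: 87.8
```

```bash
python3 - <<'E'
from go import delta
from fit import *
p=[547.02,-91.73,.0598]
delta(3.4,[tuple(pose(p,(-27.6,-91,z)).round(1)) for z in (110,60)])
E
```

```text
t 11.2 pos [ 525.5 -184.1  244. ] turn [-0. -0.  0.] F [-0.5  0.2 -1.3] op 0.153 ff 87.8
(np.float64(524.9), np.float64(-184.2), np.float64(110.0)) -> [-1.00e-04 -6.00e-04  1.34e-01]
(np.float64(524.9), np.float64(-184.2), np.float64(60.0)) -> [-0.0002 -0.0006  0.184 ]
```

Request:
send_rows(
  steps=[
    {"grip":-1,"dx":0,"dy":-0.0005,"dz":0.035,"ax":0,"ay":0,"az":0},
    {"grip":-1,"dx":0,"dy":-0.0005,"dz":0.07,"ax":0,"ay":0,"az":0},
    {"grip":-1,"dx":0,"dy":-0.0005,"dz":0.105,"ax":0,"ay":0,"az":0},
    {"grip":-1,"dx":0,"dy":-0.0005,"dz":0.134,"ax":0,"ay":0,"az":0},
    {"grip":-1,"dx":0,"dy":-0.0005,"dz":0.134,"ax":0,"ay":0,"az":0},
  ],
)

```text
t: 11.82
position: [523.5, -182.0, 108.3]
orientation: [0.685, 0.729, -0.001, -0.003]
wrist_force: [0.2, 0.3, -0.8]
opening: 0.149
finger_force: 87.8
```

```bash
python3 - <<'E'
from cell import env
from go import delta
from fit import *
import cv2
c=env.camera("wrist")
cv2.imwrite("pics/w4.png",cv2.resize(c["pixels"][0:200,130:390],None,fx=3,fy=3,interpolation=cv2.INTER_CUBIC))
p=[547.02,-91.73,.0598]
np.savez("w4.npz",**{k:np.array(c[k]) for k in("mtx","R","t")})
for L in [(-27.6+i,-5+j,29) for i,j in((-14,10),(14,10),(14,-10),(-14,-10))]:
    q=c["mtx"]@(c["R"]@pose(p,L)+c["t"]); q=q[:2]/q[2]; print(L,((q-[130,0])*3+1).round(0))
delta(3.4,[tuple(pose(p,(-27.6,-91,60)).round(1))])
E
```

```text
(-41.6, 5, 29) [321. 192.]
(-13.600000000000001, 5, 29) [443. 192.]
(-13.600000000000001, -15, 29) [441. 283.]
(-41.6, -15, 29) [322. 282.]
t 11.88 pos [ 524.7 -183.1  109.9] turn [-0.1 -0.1  0.1] F [ 0.5 -0.9 -0.8] op 0.151 ff 87.8
(np.float64(524.9), np.float64(-184.2), np.float64(60.0)) -> [-0.0012  0.0002  0.0499]
```

View pics/w4.png

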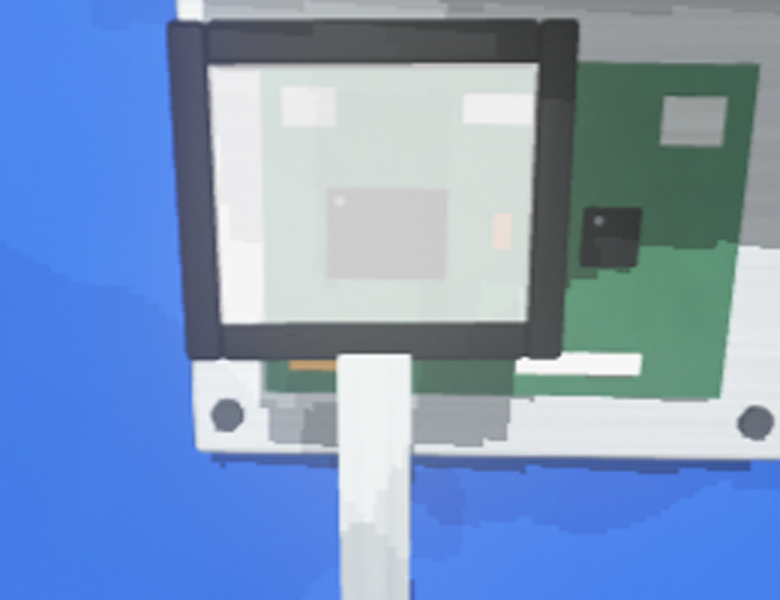

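Through the lens, the chip spans (326–447, 187–279) in the crop. That is within 1 mm of the prediction, and the chip is square to the frame. I'll lower with a 1 mm correction.

Request:
send_rows(
  steps=[
    {"grip":-1,"dx":0,"dy":0.001,"dz":0.015,"ax":0,"ay":0,"az":0},
    {"grip":-1,"dx":0,"dy":0.001,"dz":0.03,"ax":0,"ay":0,"az":0},
    {"grip":-1,"dx":0,"dy":0.001,"dz":0.042,"ax":0,"ay":0,"az":0},
    {"grip":-1,"dx":0,"dy":0.001,"dz":0.049,"ax":0,"ay":0,"az":0},
    {"grip":-1,"dx":0,"dy":0.001,"dz":0.049,"ax":0,"ay":0,"az":0},
  ],
)

```text
t: 12.5
position: [525.1, -184.7, 60.6]
orientation: [0.686, 0.728, -0.0, -0.001]
wrist_force: [0.5, 0.2, -0.2]
opening: 0.151
finger_force: 87.8
```

Request:
send_rows(
  steps=[
    {"grip":-1,"dx":0,"dy":0,"dz":0,"ax":0,"ay":0,"az":0},
    {"grip":-1,"dx":0,"dy":0,"dz":0,"ax":0,"ay":0,"az":0},
    {"grip":-1,"dx":0,"dy":0,"dz":0,"ax":0,"ay":0,"az":0},
    {"grip":-1,"dx":0,"dy":0,"dz":0,"ax":0,"ay":0,"az":0},
  ],
)

```text
t: 13.0
position: [525.6, -184.8, 61.5]
orientation: [0.686, 0.728, 0.0, 0.0]
wrist_force: [0.3, 0.3, -1.4]
opening: 0.151
finger_force: 87.8
```

```bash
python3 - <<'E'
from cell import env
from go import delta
from fit import *
import cv2
c=env.camera("wrist"); a=env.camera("scene")["pixels"]
im=np.zeros((400,780,3),np.uint8)
im[:,:520]=cv2.resize(c["pixels"][0:200,130:390],None,fx=2,fy=2); im[:,520:]=cv2.resize(a[150:250,255:320],(260,400),interpolation=cv2.INTER_CUBIC)
cv2.imwrite("pics/w5.png",im)
p=[547.02,-91.73,.0598]
delta(3.4,[tuple(pose(p,(-26.6,-90,60)).round(1))])
E
```

```text
t 13.1 pos [ 525.5 -184.8   61.4] turn [ 0.  0. -0.] F [ 0.2  0.7 -1.1] op 0.15 ff 87.8
(np.float64(525.8), np.float64(-183.2), np.float64(60.0)) -> [0.0016 0.0004 0.0014]
```

View pics/w5.png

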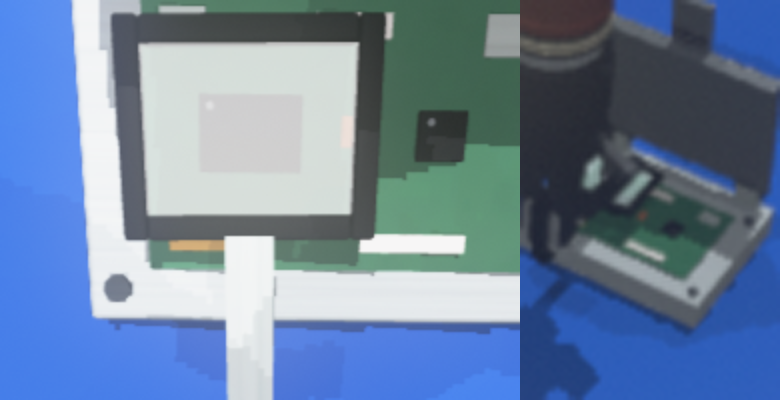

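The lens is centred on the chip to about 2 mm, square, and roughly 16 mm above it. The cover is upright, so I'm handing in.

```bash
python3 -c "
from cell import env
print(env.finish_job())"
```

```text
the job is handed in; nothing more can be done
None
```

I handed the job in with the cover standing upright and the magnifier, carried over the top of it, held level about 16 mm above the larger chip and centred to about 2 mm; the hand-in returned no verdict.

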